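# Turn the drilled foot end for end in the sprung angle-drilling nest

## Robot

A 6-joint arm with a two-finger parallel gripper is mounted at the origin on a cart in front of the work surface, level with it; the furniture and walls round the work are solid. World frame = base frame: x ahead of the robot, y to its left, z up, the work surface at z = 0. Lengths are in m, angles in degrees, forces in N, time in s.
With the tool pointing down it reaches from about 0.25 to 0.725 m from the base axis. Payload 9.7 kg.
Tool frame: the origin (TCP) lies midway between the tips of the shut fingers; the grasp point (between the pads) lies 19 mm behind it; z points along the fingers, y is the line along which they close (so a half turn about z gives the same grasp; the last joint's range is limited). The gripper opens to 85 mm and grips with 20 to 120 N. Pads are 22 mm wide; open, the fingers measure 114 mm over their backs; the gripper's body (76 mm by 85 mm) begins 54 mm behind the grasp point. The pads swing forward as they close: fully open they stand 13 mm farther back than shut.
Start: joints at [75, 4.979, 10.078, 95.1, 0, 90], TCP at [0.142, 0.531, 0.231] pointing down, gripper open.
Joint ranges: [-179.16, 179.16], [-48.56, 103.87], [-65.8, 70.77], [-126.05, 130.52], [-82.76, 87.17], [-180, 180]. Speed limits (degrees/s): [127.2, 127.2, 147.25, 180, 180, 180].

## Interface

Orientations are given as [roll, pitch, yaw] about the fixed x, y, z axes, in that order (R = Rz(yaw) Ry(pitch) Rx(roll)).
In Python, from workcell import * gives the robot as it stands.
- The arm moves only by the tool servo_tool, never from a script. Its argument "moves" is a list of rows, each a list of 4 numbers: the shift along the world's x, y, z in cm, then the turn about the world's z in rad. A call has 1 to 20 rows; each row is the pose to reach, as a shift and turn from the pose commanded when the call began; what a row does not reach only later rows make up. A row lasts 1/12 s, in which the tool goes at most 41.7 mm and 7.16 degrees, less where a joint would pass 70% of its speed; a pose out of reach is approached as far as the arm can. A call with a gripper value outside its range is refused whole. "claw" is the closure, from 0 (fully open) to 1 (shut), set as the call begins (left out, the last holds). The fingers move at their own pace and stop on an object; "force" is the grip in N (left out, the last holds). Time passes only in rows, so rows that repeat a pose let the fingers close. It gives the time, the measured TCP pose, the force, the opening and the grip force at its end, in the units of the state.
- get_obs(): the state, without advancing time (a new reading comes with each control period).
- camera(name): name is "side" or "top"; returns the picture (384x512x3 uint8, red, green, blue); there is no depth.
- get_calibration(name): a dict with "fx", "fy", "cx", "cy" (pixels), "rvec" (rotation vector, rad) and "tvec" (3), from world to camera coordinates, as OpenCV has them. Camera axes: x right, y down, z forward; pixel columns grow to the right and rows downward; lengths in m; the calibration is good to about 2 mm. A picture is of the moment at which its call begins. get_calibration takes no time and is no camera call.
- job_done(): hands the job in; it is judged then, once.
The state is a dict: "time": time; "q": joint angles; "qd": joint speeds; "joint_efforts": joint torques, N m; "ee_pos": TCP position; "tcp_rot": TCP orientation; "wrist_force": force on the tool from outside, world axes, zero at the start; "torque": the same for the moment, N m; "opening": finger opening in m; "grasp_force": force on a finger pad.
Only numpy, scipy, OpenCV 4.12 (cv2) and the standard library are available. Lean on these libraries where they do the work, as an engineer would, in place of code of your own. Each camera call takes 0.05 s, during which the arm holds its last target. There are 200 camera calls.

## Task

The stepped wooden foot in the sloping drilling fixture has been drilled at its lower end and must now go in the other way round. Take the hex key and push its long straight end into the round hole in the fixture's side to press the spring catch back, so that the foot springs up; lay the key back on the table, lift the foot clear of its nest, turn it half a turn and press it fully home until the catch holds it down again, drilled end uppermost on the slope. Leave the other things on the table where they are.

Things in the scene. Friction and masses are not known exactly. Their poses are not given: they have to be found in the camera images.
- fixture: the angle-drilling fixture, fixed to the table: dark steel base plate 150 x 96 x 8 mm with an aluminium nest on a 35 degree wedge. Origin under the centre of the base plate, on the table; x towards the fixture's raised rear, y to its left, z up
- nest: aluminium block 116 (along its x) x 76 (y) x 50 mm (z -26 to +24) on the fixture, tilted 35 degrees: its face looks up and back at the robot. Origin in the centre of the pocket's floor, 63 mm above the fixture's origin; x runs up the slope, y to the left, z square out of the face. Pocket 92.4 x 52.4 mm (1.2 mm play a side round the flange, rim bevelled 1.5 mm), 24 mm deep
- foot: the workpiece, brown hardwood, 0.13 to 0.21 kg: flange 90 x 50 x 14 mm, bevelled below, with a boss 70 x 30 x 34 mm on it. Origin at the centre of its underside, z up through the boss, x along it. Two 10 mm holes in the top at its -x end, pencil crosses at the +x end. It starts held down, axes parallel to the nest's (drilled end low), boss 24 mm out of the face; it fits either way round
- drilled_end (a point): the point midway between the two drilled holes on top of the foot, 22 mm from its middle
- catch (a joint): travel of the spring catch in m: 0 = claws over the flange (or pocket empty), about 0.003 while they rub on a raised foot's sides, 0.008 = fully back. Pushing its slide, under the pocket's floor, to the nest's +y draws both claws (linked by a pinion) off the foot. 2.5 N to start, 5 N fully back; pressing the foot past the claws takes 8 to 20 N in all
- release_hole (a point): centre of the round 14 mm hole, bevelled to 19 mm, in the right (-y) side face of the nest, at x = 28, y = -38, z = -15 mm in its axes (67 mm above the table). Its axis is the nest's y (level). The catch's end lies 10 mm inside and moves up to 8 mm further in
- hex_key: grey L-shaped hex key of 9 mm bar, 140 mm long, 40 mm over its short arm, 60 g, lying flat. Origin at the middle of its outline, on the underside; y runs along the long arm towards its free straight end. The long arm lies at x = -15.5 mm, from y = -56 to +70 mm; the short arm is at y = -65 mm and points to +x
- key_tip (a point): end of the key's long straight arm, on its centre line (x -15.5, y 70, z 4.5 mm from the key's origin)
- collet_2: bystander: spring collet, 32 mm wide, 42 mm high, standing left of the fixture; origin under its centre
- parts_tin: bystander: round tin of screws, 89 mm wide, 32 mm high, left of the fixture; origin under its centre
- face_centre (a point): centre of the pocket's mouth, in the plane of the nest's face: 24 mm along the nest's z from its origin
- ejector (a joint): travel of the sprung pad (34 x 26 mm) in the middle of the pocket's floor: 0 = flush, 0.010 m = up; it pushes the foot along the nest's z with 7 N when flush, 4 N when up, and so raises a released foot by 10 mm
- claw (a point): inner lower edge of one of two like claws, on the pocket's left (+y) wall at x = 28 mm (claw 14 mm long), z = 15 mm over the floor; it stands 4 mm into the pocket, underside flat, top sloped so that a foot can be pressed down past it. Its twin stands oppopoint on the right wall at x = -28 mm. Over each a dark cover 24 mm long stands 3 mm above the face
- offcut_4: bystander: small wooden block, 50 x 60 x 30 mm, near the table's front edge; origin under its centre

How it is judged:
By the outcome, as a careful person would: the job done as asked, in the order asked, and still so for the second after the job is handed in, with the robot touching nothing.
It also fails if it takes over 64 s, if anything falls off the work surface, if the arm or the gripper's body presses on something with over 40 N, if the wrist force passes 120 N, or if a joint passes its speed limit or range.

## Working session

There is one attempt and no reset: what is moved stays moved. The work goes in short steps, Python scripts to look and compute and a tool call to move; the robot and the scene stay as the last step left them, time stands still between calls to the robot, and variables do not carry over. Pictures are saved under pics/ and viewed, at most 10 in all, crops included, and the job is handed in when it is done.

Besides the shell and the picture viewer there is one more tool, called after "Call:" as name(argument=value, ...), one argument or row to a line, values as JSON. servo_tool: Moves the arm, as the interface text tells. Its arguments: {"type":"object","properties":{"moves":{"type":"array","items":{"type":"array","items":{"type":"number"}}},"claw":{"type":"number"},"force":{"type":"number"}},"required":["moves"]}

```bash
mkdir -p pics; ls
python3 - <<'E'
from workcell import *
import cv2
o=get_obs();print({k:o[k] for k in ('time','ee_pos','tcp_rot','opening','wrist_force')})
for n in('side','top'):
    cv2.imwrite(f'pics/{n}0.png',camera(n)[:,:,::-1]); print(n,get_calibration(n))
E
```

```text
pics
{'time': 0.0, 'ee_pos': array([0.14229742, 0.53103244, 0.23056184]), 'tcp_rot': array([-1.79922529e+02, -1.03396048e-05,  1.64998391e+02]), 'opening': 0.08537952602651296, 'wrist_force': array([-0.66344322,  0.46187408, -0.12453315])}
side {'fx': 463.9301971005677, 'fy': 463.9301971005677, 'cx': 258.32568521775283, 'cy': 188.86071629709704, 'rvec': array([ 0.62265324, -2.40825783,  1.49533538]), 'tvec': array([0.52449514, 0.06711626, 0.95834123])}
top {'fx': 374.90689783414297, 'fy': 374.90689783414297, 'cx': 250.70695284323946, 'cy': 192.95895596267195, 'rvec': array([ 2.15613217, -2.10434737,  0.19579539]), 'tvec': array([0.29810488, 0.46873387, 0.85556665])}
```

Run:
```python
import cv2,numpy as np
for n in('side','top'):
    a=cv2.imread(f'pics/{n}0.png'); cv2.imwrite(f'pics/{n}0b.png',cv2.resize(a,(800,600),interpolation=cv2.INTER_CUBIC))
```

```text
(no output)
```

View pics/side0b.png

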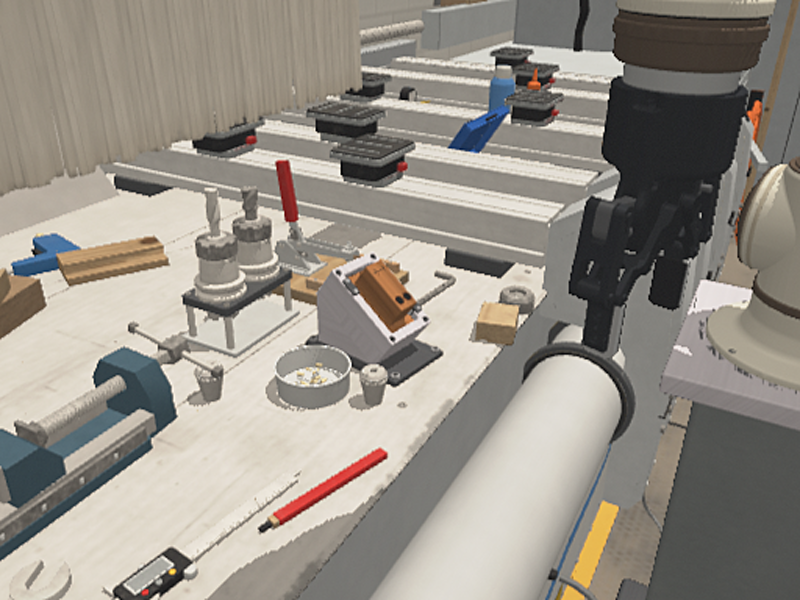

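View pics/top0b.png

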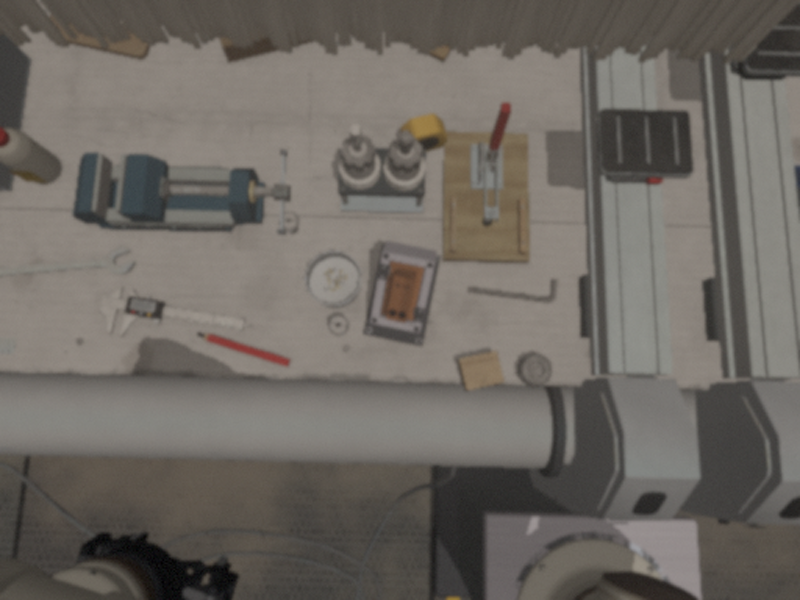

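The side view shows the fixture at about (375,310), with the drilled end of the foot low and towards the robot. The key is behind it at (435,290). In the top view, the fixture is at (402,292) and the key runs from (470,290) to (553,297), with its short arm pointing up at the right end. I'll enlarge both.

Run:
```python
import cv2,numpy as np
def crop(n,x,y,w,h,s):
    a=cv2.imread(f'pics/{n}0.png')[y:y+h,x:x+w]
    a=cv2.resize(a,None,fx=s,fy=s,interpolation=cv2.INTER_CUBIC)
    for i in range(0,w,10): cv2.putText(a,str(x+i),(i*s,8),0,.3,(0,0,255)); cv2.line(a,(i*s,10),(i*s,14),(0,0,255))
    for j in range(0,h,10): cv2.putText(a,str(y+j),(0,j*s+4),0,.3,(0,0,255)); cv2.line(a,(20,j*s),(25,j*s),(0,0,255))
    cv2.imwrite(f'pics/{n}c.png',a)
crop('side',190,155,110,95,6); crop('top',225,145,140,110,5)
```

```text
(no output)
```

View pics/sidec.png

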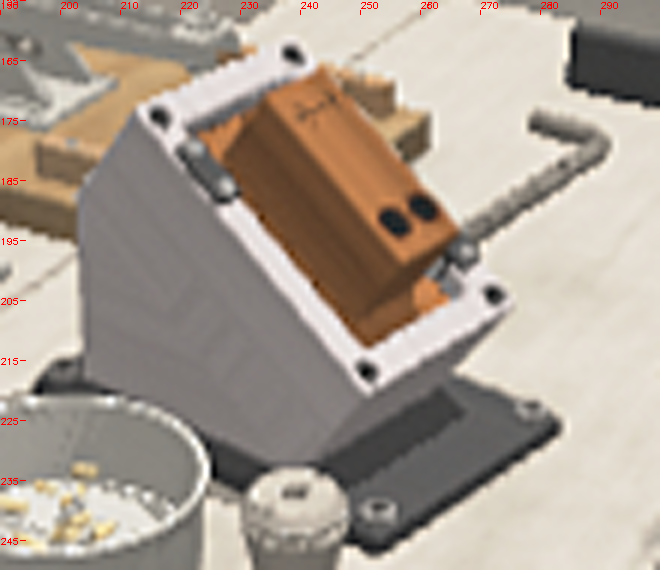

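View pics/topc.png

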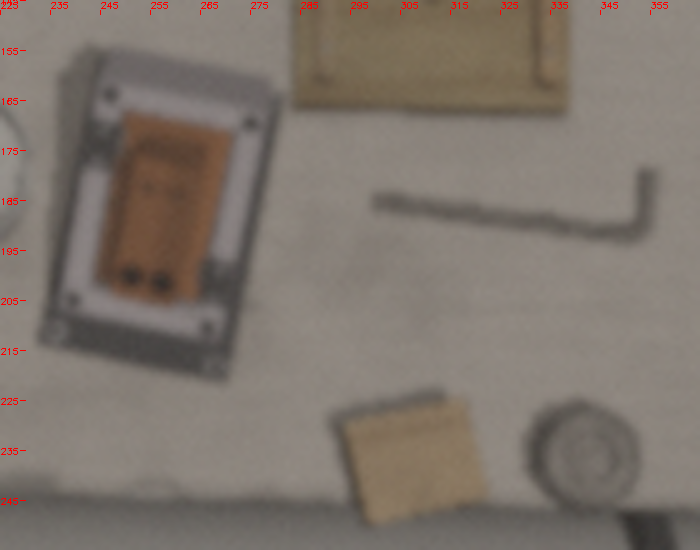

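The side crop, at 6x, shows these points:
- **Nest face corners:** RL (140,110), FL (370,395), FR (512,305).
- **Base plate front corners:** (378,553) and (560,428).
- **Key:** elbow (605,145) and short end (530,120).

The top crop, at 5x, shows these points:
- **Key:** tip (372,202), elbow (645,235) and short end (648,165).
- **Base plate corners:** (38,345), (228,382) and (283,95).

Next I'll fit the poses.

```bash
cat > h.py <<'E'
from workcell import *
import cv2,numpy as np
from scipy.optimize import least_squares
C={n:get_calibration(n) for n in('side','top')}
def proj(n,P):
    c=C[n];K=np.array([[c['fx'],0,c['cx']],[0,c['fy'],c['cy']],[0,0,1.]])
    return cv2.projectPoints(np.atleast_2d(P).astype(float),c['rvec'],c['tvec'],K,None)[0][:,0]
def Rz(d): a=np.radians(d); return np.array([[np.cos(a),-np.sin(a),0],[np.sin(a),np.cos(a),0],[0,0,1]])
t=np.radians(35)
N=np.array([[np.cos(t),0,-np.sin(t)],[0,1,0],[np.sin(t),0,np.cos(t)]])
def nest(*p): return N@np.array(p)/1e3+[0,0,.063]
def tri(a,b):
    f=lambda X:np.r_[proj('side',X)[0]-a,proj('top',X)[0]-b]
    r=least_squares(f,[.5,0,.05]);return r.x,np.abs(r.fun).max()
def fit(obs,x0):
    f=lambda v:np.concatenate([proj(n,Rz(v[3])@np.array(P)+v[:3])[0]-px for n,P,px in obs])
    r=least_squares(f,x0,loss='soft_l1',x_scale=[.01,.01,.01,5]);return r.x,f(r.x).reshape(-1,2)
E
cat > m.py <<'E'
from h import *
S=lambda X,Y:np.array([190+(X+.5)/6-.5,155+(Y+.5)/6-.5])
T=lambda X,Y:np.array([225+(X+.5)/5-.5,145+(Y+.5)/5-.5])
B=lambda x,y,z=8:np.array([x,y,z])/1e3
fx=[('side',nest(58,38,24),S(140,110)),('side',nest(-58,38,24),S(370,395)),('side',nest(-58,-38,24),S(512,305)),
('side',B(-75,48),S(378,548)),('side',B(-75,-48),S(560,426)),
('top',B(-75,48),T(38,345)),('top',B(-75,-48),T(228,382)),
('top',nest(-58,38,24),T(55,308)),('top',nest(-58,-38,24),T(225,342)),('top',nest(58,-38,24),T(280,100))]
v,r=fit(fx,[.5,.05,0,-10]);print('fixture',v.round(4));print(r.round(1).tolist())
ky=[('top',B(-15.5,70,4.5),T(372,202)),('top',B(-20,-70,4.5),T(645,240)),('top',B(20,-65,4.5),T(648,165)),
('side',B(20,-65,4.5),S(530,120)),('side',B(-20,-70,4.5),S(608,147))]
k,r=fit(ky,[.5,-.1,0,0]);print('key',k.round(4));print(r.round(1).tolist())
print('pipe',tri(np.array([580,370])*.64,np.array([556,425])*.64))
print('tin', tri(np.array([313,368])*.64,np.array([333,279])*.64))
print('base face corner FL',tri(S(370,395),T(55,308)),'key elbow',tri(S(608,147),T(645,240)))
print('boss hole',tri(S(395,222),T(130,276)),tri(S(425,207),T(161,283)))
E
python3 m.py
```

```text
fixture [ 4.82000e-01  2.92300e-01 -2.30000e-03 -1.06996e+01]
[[-0.6, 0.4], [-0.4, 0.6], [1.1, 0.4], [0.3, -0.8], [0.9, -1.0], [0.1, -0.9], [0.3, -0.2], [1.4, -0.5], [-1.0, -0.6], [-1.9, 2.5]]
key [ 5.0130e-01  1.1800e-01 -1.9000e-03 -5.3195e+00]
[[-0.2, -0.3], [0.8, 0.3], [-0.7, -0.5], [-0.5, 0.6], [1.8, -0.4]]
pipe (array([ 0.27727003,  0.01758786, -0.11680659]), np.float64(0.4560931430320352))
tin (array([0.49793509, 0.40236011, 0.0273862 ]), np.float64(0.29827996727090067))
base face corner FL (array([0.42675791, 0.34400717, 0.05046845]), np.float64(0.1565282112787827)) key elbow (array([0.47710366, 0.05233616, 0.00158706]), np.float64(0.5396813661454871))
boss hole (array([0.43710391, 0.30962329, 0.09119717]), np.float64(0.20348836092949796)) (array([0.43420706, 0.29558541, 0.09103105]), np.float64(0.16564004369220697))
```

```bash
cat >> m.py <<'E'
print('---')
fx=fx[:-1]+[('side',nest(-22,7,48),S(395,222)),('side',nest(-22,-7,48),S(425,207)),('top',nest(-22,7,48),T(130,276)),('top',nest(-22,-7,48),T(161,283))]
def fit0(obs,x0):
    f=lambda v:np.concatenate([proj(n,Rz(v[2])@np.array(P)+[v[0],v[1],0])[0]-px for n,P,px in obs])
    r=least_squares(f,x0,loss='soft_l1',x_scale=[.01,.01,5]);return r.x,f(r.x).reshape(-1,2)
for o,x in((fx,[.5,.3,-10]),(ky,[.5,.1,-5])):
    v,r=fit0(o,x);print(v.round(4));print(r.round(1).tolist())
    W=lambda p:(Rz(v[2])@np.array(p)+[v[0],v[1],0]).round(4)
    if o is fx: print('hole',W(nest(28,-38,-15)),'boss top up',W(nest(0,0,58)),'face',W(nest(0,0,24)))
    else: print('tip',W(B(-15.5,70,4.5)),'grip',W(B(-15.5,0,4.5)))
E
python3 m.py | sed '1,/---/d'
```

```text
[  0.4809   0.2944 -10.2104]
[[-0.7, -0.1], [-0.1, 0.1], [1.2, -0.2], [0.6, -1.2], [1.0, -1.5], [-0.6, -0.4], [-0.2, 0.1], [0.6, -0.0], [-1.7, -0.3], [0.1, 0.7], [-0.2, 0.6], [0.0, -0.2], [-0.1, -0.4]]
hole [0.5052 0.2514 0.0668] boss top up [0.4482 0.3003 0.1105] face [0.4674 0.2969 0.0827]
[ 0.5008  0.1189 -5.3566]
[[-0.4, -0.3], [0.7, 0.4], [-0.8, -0.4], [-0.4, 0.1], [1.9, -1.0]]
tip [0.4919 0.19   0.0045] grip [0.4854 0.1203 0.0045]
```

Call:
servo_tool(
  moves=[
    [34.3,-41.1,-8,-1.403],
    [34.3,-41.1,-8,-1.403],
    [34.3,-41.1,-8,-1.403],
    [34.3,-41.1,-8,-1.403],
    [34.3,-41.1,-8,-1.403],
    [34.3,-41.1,-8,-1.403],
    [34.3,-41.1,-8,-1.403],
    [34.3,-41.1,-8,-1.403],
    [34.3,-41.1,-8,-1.403],
    [34.3,-41.1,-8,-1.403],
    [34.3,-41.1,-8,-1.403],
    [34.3,-41.1,-8,-1.403],
    [34.3,-41.1,-8,-1.403],
    [34.3,-41.1,-8,-1.403],
    [34.3,-41.1,-8,-1.403],
    [34.3,-41.1,-8,-1.403],
  ],
  claw=0.5,
  force=60,
)

```text
time: 1.43
ee_pos: [0.485, 0.1202, 0.151]
tcp_rot: [-179.9, 0.0, 84.6]
wrist_force: [0.3, 0.2, 0.1]
opening: 0.0431
grasp_force: 0.0
```

Call:
servo_tool(
  moves=[
    [0,0,-4,0],
    [0,0,-8,0],
    [0,0,-12,0],
    [0,0,-14,0],
    [0,0,-14.9,0],
    [0,0,-14.9,0],
  ],
)

```text
time: 1.93
ee_pos: [0.4837, 0.1211, 0.0008]
tcp_rot: [-179.8, 0.0, 84.7]
wrist_force: [-0.6, -0.8, -0.4]
opening: 0.0427
grasp_force: 0.0
```

Call:
servo_tool(
  moves=[
    [0,0,0,0],
    [0,0,0,0],
    [0,0,0,0],
    [0,0,0,0],
    [0,0,0,0],
    [0,0,0,0],
  ],
  claw=1,
  force=60,
)

```text
time: 2.43
ee_pos: [0.4866, 0.1209, 0.0045]
tcp_rot: [179.8, -0.1, 84.6]
wrist_force: [-1.2, 2.2, 6.7]
opening: 0.0057
grasp_force: 58.9
```

Call:
servo_tool(
  moves=[
    [0,0,3,0],
    [0,0,6.5,0],
    [0,0,6.5,0],
    [0,0,6.5,0],
    [0,0,6.5,0],
  ],
)

```text
time: 2.85
ee_pos: [0.4857, 0.1203, 0.0678]
tcp_rot: [179.9, -0.0, 84.6]
wrist_force: [-0.9, -0.3, -1.3]
opening: 0.0057
grasp_force: 58.9
```

```bash
cat > g.py <<'E'
import sys;from h import *
# g.py out name x y w h s
o,n=sys.argv[1:3];x,y,w,h,s=map(int,sys.argv[3:])
a=np.ascontiguousarray(camera(n)[:,:,::-1]);cv2.imwrite(f'pics/{o}_raw.png',a)
a=cv2.resize(a[y:y+h,x:x+w],None,fx=s,fy=s,interpolation=cv2.INTER_CUBIC)
for i in range(0,w,10): cv2.putText(a,str(x+i),(i*s,8),0,.3,(0,0,255))
for j in range(0,h,10): cv2.putText(a,str(y+j),(0,j*s+4),0,.3,(0,0,255))
cv2.imwrite(f'pics/{o}.png',a);p=get_obs();print(p['time'],p['ee_pos'],p['opening'],p['wrist_force'].round(1))
E
python3 g.py k1 top 225 145 140 80 5
```

```text
2.9 [0.48513452 0.1201894  0.06689853] 0.005769426524905008 [-0.6 -0.3 -0.4]
```

View pics/k1.png

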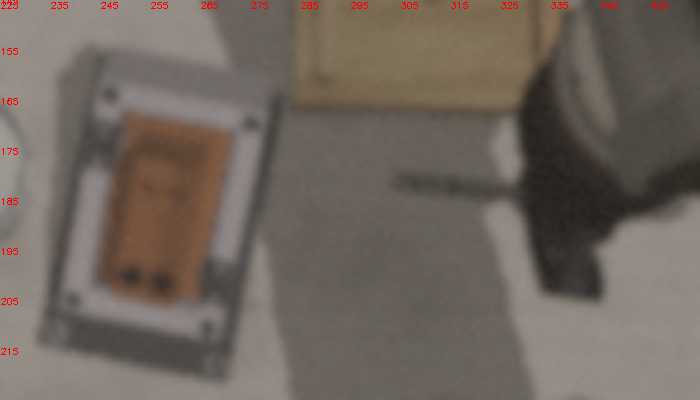

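The lifted key is in the gripper, and its tip is at crop (395,180), so px (303.6,180.6). I'll check its height in the side view.

```bash
python3 g.py k2 side 200 140 120 95 6
python3 - <<'E'
from h import *
for z in(.055,.0625,.07): print(z,proj('top',[.4919,.19,z]),proj('side',[.4919,.19,z]),proj('side',[.4795,.0557,z]))
E
```

```text
2.95 [0.48484437 0.12010827 0.06646227] 0.0058368318795170415 [ 0.5 -0.2 -0.6]
0.055 [[301.44536559 180.44643213]] [[259.51532875 178.85686961]] [[291.14197665 158.90439173]]
0.0625 [[301.89348488 179.77569454]] [[259.59459371 175.66181844]] [[291.3118229  155.94561261]]
0.07 [[302.34917837 179.09362003]] [[259.67440217 172.44485959]] [[291.48272475 152.9684445 ]]
```

View pics/k2.png

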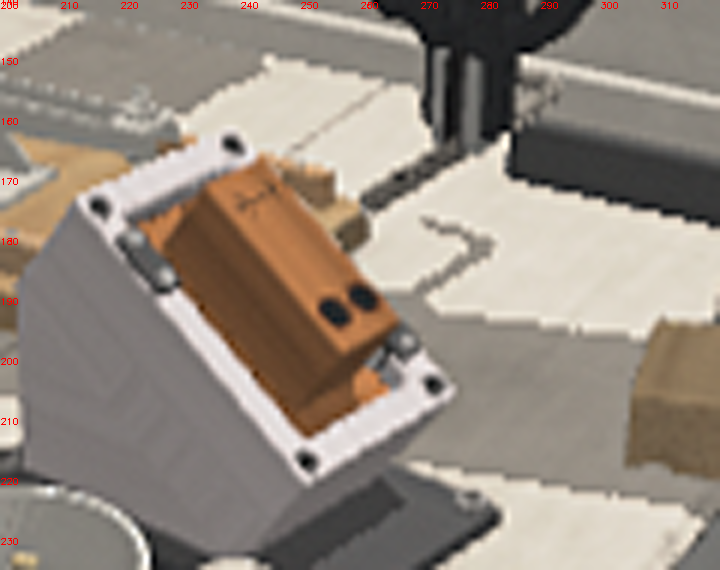

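The side view shows the key held, with its tip at crop (364,198), so px (260.3,172.6). The elbow is at about (555,98), so px (292,156).

Run:
```python
from h import *
print(tri(np.array([260.3,172.6]),np.array([303.6,180.6])))
```

```text
(array([0.49018519, 0.18752211, 0.06879799]), np.float64(0.6513864084375314))
```

Call:
servo_tool(
  moves=[
    [0.5,2,-0.2,-0.087],
    [0.5,4.8,-0.2,-0.087],
    [0.5,4.8,-0.2,-0.087],
    [0.5,4.8,-0.2,-0.087],
  ],
)

```text
time: 3.28
ee_pos: [0.4896, 0.1689, 0.0641]
tcp_rot: [-179.9, 0.1, 79.7]
wrist_force: [-0.4, -0.0, -1.1]
opening: 0.0057
grasp_force: 58.9
```

Call:
servo_tool(
  moves=[
    [0.1,0.5,0,0],
    [0.2,1,0,0],
    [0.3,1.5,0,0],
    [0.35,1.9,0,0],
    [0.35,1.9,0,0],
  ],
)

```text
time: 3.7
ee_pos: [0.494, 0.1878, 0.0653]
tcp_rot: [180.0, -0.0, 79.6]
wrist_force: [0.0, -0.1, -1.0]
opening: 0.0055
grasp_force: 58.9
```

Call:
servo_tool(
  moves=[
    [0.07,0.4,0,0],
    [0.12,0.7,0,0],
    [0.12,0.7,0,0],
  ],
)

```text
time: 3.95
ee_pos: [0.4951, 0.1947, 0.0653]
tcp_rot: [180.0, -0.0, 79.6]
wrist_force: [0.8, -0.6, -0.3]
opening: 0.0056
grasp_force: 58.9
```

Call:
servo_tool(
  moves=[
    [0.04,0.2,0,0],
    [0.07,0.4,0,0],
    [0.07,0.4,0,0],
  ],
)

```text
time: 4.2
ee_pos: [0.4956, 0.1978, 0.0651]
tcp_rot: [-180.0, 0.1, 79.6]
wrist_force: [-0.6, -4.8, -0.6]
opening: 0.0053
grasp_force: 59.0
```

Call:
servo_tool(
  moves=[
    [0.05,0.3,0,0],
    [0.09,0.5,0,0],
    [0.09,0.5,0,0],
  ],
)

```text
time: 4.45
ee_pos: [0.4966, 0.2031, 0.0652]
tcp_rot: [-180.0, 0.0, 79.6]
wrist_force: [-0.1, -4.5, -0.4]
opening: 0.0056
grasp_force: 59.0
```

Call:
servo_tool(
  moves=[
    [0.04,0.2,0,0],
    [0.04,0.2,0,0],
  ],
)

```text
time: 4.62
ee_pos: [0.4966, 0.2037, 0.0648]
tcp_rot: [-180.0, 0.2, 79.6]
wrist_force: [-0.8, -11.6, 1.2]
opening: 0.0055
grasp_force: 59.1
```

Call:
servo_tool(
  moves=[
    [0,0,0,0],
    [0,0,0,0],
    [0,0,0,0],
    [0,0,0,0],
  ],
)

```text
time: 4.95
ee_pos: [0.4966, 0.2036, 0.0649]
tcp_rot: [-180.0, 0.2, 79.6]
wrist_force: [-1.8, -10.8, 0.8]
opening: 0.0055
grasp_force: 59.1
```

```bash
python3 g.py k3 side 200 140 110 90 5
python3 - <<'E'
import cv2,numpy as np
a=cv2.imread('pics/k3.png');b=cv2.imread('pics/side0.png')[140:230,200:310]
cv2.imwrite('pics/k3v.png',np.vstack([a,cv2.resize(b,None,fx=1.4,fy=1.4)]) if 0 else a)
E
```

```text
5.0 [0.49657996 0.20367719 0.06492033] 0.005486899370091951 [ -2.7 -11.3   0.8]
```

View pics/k3v.png

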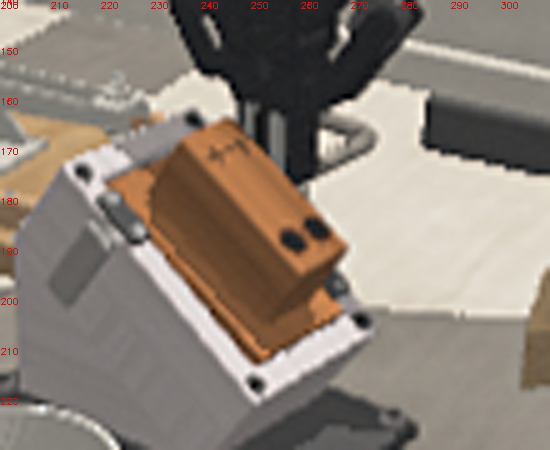

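The foot has sprung up: its flange is now level with the face and the holes are at (292,240). Next I'll withdraw the key and lay it back.

Call:
servo_tool(
  moves=[
    [-0.2,-1,0,0],
    [-0.4,-2,0,0],
    [-0.55,-3,0,0],
    [-0.7,-4,0,0],
    [-0.9,-5,0,0],
    [-1.1,-8.5,0,0.087],
    [-1.1,-8.5,-3,0.087],
    [-1.1,-8.5,-5,0.087],
    [-1.1,-8.5,-5.6,0.087],
    [-1.1,-8.5,-5.9,0.087],
    [-1.1,-8.5,-5.9,0.087],
  ],
)

```text
time: 5.92
ee_pos: [0.4859, 0.1201, 0.0064]
tcp_rot: [-180.0, -0.0, 84.6]
wrist_force: [0.3, -0.7, -0.2]
opening: 0.0059
grasp_force: 58.9
```

Call:
servo_tool(
  moves=[
    [0,0,-0.15,0],
    [0,0,-0.15,0],
  ],
)

```text
time: 6.08
ee_pos: [0.4867, 0.1206, 0.0058]
tcp_rot: [179.9, -0.0, 84.6]
wrist_force: [0.2, -0.8, -0.9]
opening: 0.0057
grasp_force: 58.9
```

Call:
servo_tool(
  moves=[
    [0,0,-0.2,0],
    [0,0,-0.2,0],
  ],
)

```text
time: 6.25
ee_pos: [0.4869, 0.1207, 0.0045]
tcp_rot: [179.9, -0.0, 84.6]
wrist_force: [-2.4, -0.1, 7.8]
opening: 0.0052
grasp_force: 60.4
```

Call:
servo_tool(
  moves=[
    [0,0,0,0],
    [0,0,0,0],
    [0,0,0,0],
    [0,0,0.5,0],
    [0,0,4,0],
    [0,0,8,0],
    [0,0,12,0],
    [0,0,15,0],
  ],
  claw=0.4,
)

```text
time: 6.92
ee_pos: [0.4863, 0.1203, 0.1564]
tcp_rot: [179.9, -0.0, 84.6]
wrist_force: [0.8, -0.1, 0.7]
opening: 0.0511
grasp_force: 0.0
```

```bash
python3 - <<'E'
from h import *
for v in([.4809,.2944,-10.2],):
  for p in((-22,7,58),(-22,-7,58),(35,15,58),(35,-15,58),(-35,-15,58)):
    print(p,(proj('side',Rz(v[2])@nest(*p)+[v[0],v[1],0])-[200,140])*5)
  for p in((0,0,58),(0,0,24),(58,0,24)): print(p,Rz(v[2])@nest(*p)+[v[0],v[1],0])
E
python3 g.py t1 top 225 145 140 110 5
```

```text
(-22, 7, 58) [[290.41145988 246.00189058]]
(-22, -7, 58) [[313.96540924 233.13268514]]
(35, 15, 58) [[179.34537698 136.6278624 ]]
(35, -15, 58) [[231.55132152 112.22510361]]
(-35, -15, 58) [[349.33393689 252.24464251]]
(0, 0, 58) [0.44815834 0.30029115 0.11051082]
(0, 0, 24) [0.46735173 0.29683772 0.08265965]
(58, 0, 24) [0.51411167 0.28842428 0.11592708]
6.9667 [0.4880562  0.12080375 0.16188778] 0.05136739645801485 [-0.9 -0.6  5.2]
```

View pics/t1.png

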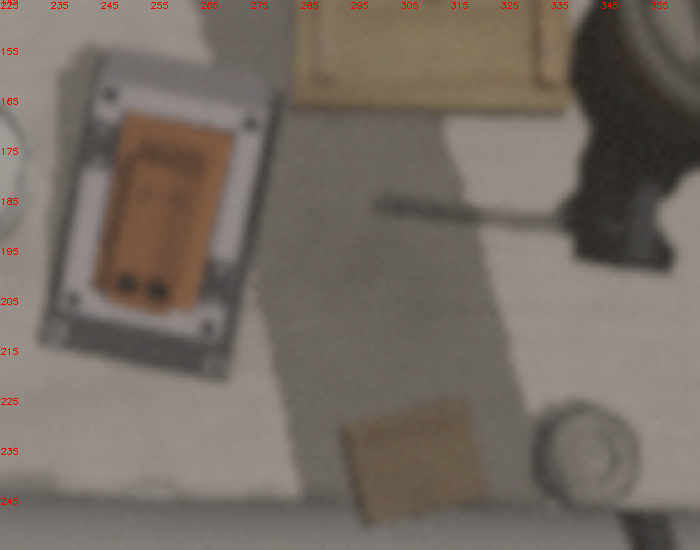

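The key lies back in its place, with its tip at about (375,203). The raised foot's holes are at (127,284) and (156,290).

Run:
```python
from h import *
T=lambda X,Y:np.array([225+(X+.5)/5-.5,145+(Y+.5)/5-.5]);S=lambda X,Y:np.array([200+(X+.5)/5-.5,140+(Y+.5)/5-.5])
a=tri(S(292,240),T(127,284));b=tri(S(317,229),T(156,290));print(a,b,(a[0]+b[0])/2, Rz(-10.2)@nest(-22,0,58)+[.4809,.2944,0])
```

```text
(array([0.43155579, 0.31077706, 0.10133451]), np.float64(0.07776426279247062)) (array([0.42864578, 0.29760957, 0.1010448 ]), np.float64(0.18439295891980123)) [0.43010078 0.30419331 0.10118966] [0.43042181 0.30348246 0.09789214]
```

Run:
```python
from workcell import *
o=get_obs();print(o['q'].round(1),o['ee_pos'].round(4),o['tcp_rot'])
```

```text
[ 13.9  -2.9  -5.6  86.8   0.  109.3] [0.4881 0.1208 0.1619] [179.49324733  -0.1799415   84.6184714 ]
```

Call:
servo_tool(
  moves=[
    [0,0,3,0.12],
    [-1,4,3,0.25],
    [-2,8,3,0.37],
    [-3.25,12,3,0.5],
    [-3.25,16,3,0.62],
    [-3.25,18,3,0.75],
    [-3.25,18,3,0.87],
    [-3.25,18,3,1],
    [-3.25,18,3,1.12],
    [-3.25,18,3,1.24],
    [-3.25,18,3,1.36],
    [-3.25,18,3,1.48],
    [-3.25,18,3,1.48],
    [-3.25,18,3,1.48],
  ],
  claw=0.3,
)

```text
time: 8.13
ee_pos: [0.4535, 0.3003, 0.1829]
tcp_rot: [-180.0, 0.0, 169.2]
wrist_force: [0.4, -0.1, 0.4]
opening: 0.0598
grasp_force: 0.0
```

Call:
servo_tool(
  moves=[
    [0,0,-3,0],
    [0,0,-6,0],
    [0,0,-8.5,0],
    [0,0,-9.5,0],
    [0,0,-9.6,0],
    [0,0,-9.6,0],
  ],
)

```text
time: 8.63
ee_pos: [0.4536, 0.3003, 0.0873]
tcp_rot: [-180.0, -0.0, 169.3]
wrist_force: [-0.3, 0.2, 0.5]
opening: 0.0597
grasp_force: 0.0
```

Now grip it.

Call:
servo_tool(
  moves=[
    [0,0,0,0],
    [0,0,0,0],
    [0,0,0,0],
    [0,0,0,0],
    [0,0,0,0],
    [0,0,0,0],
  ],
  claw=1,
  force=40,
)

```text
time: 9.13
ee_pos: [0.4541, 0.3001, 0.0884]
tcp_rot: [180.0, 0.1, 169.4]
wrist_force: [-1.0, -3.7, 6.1]
opening: 0.0296
grasp_force: 41.7
```

Call:
servo_tool(
  moves=[
    [-0.28,0.02,0.41,0],
    [-0.56,0.07,0.82,0],
    [-0.85,0.12,1.23,0],
    [-1.13,0.17,1.64,0],
    [-1.7,0.27,2.5,0],
    [-2.3,0.36,3.3,0],
    [-2.8,0.46,4.1,0],
    [-2.8,0.46,4.1,0],
  ],
)

```text
time: 9.8
ee_pos: [0.4252, 0.3056, 0.1302]
tcp_rot: [179.9, 0.1, 169.5]
wrist_force: [-0.4, 0.0, -0.8]
opening: 0.0293
grasp_force: 40.6
```

```bash
python3 - <<'E'
from h import *
T=lambda X,Y:np.array([225+(X+.5)/5-.5,145+(Y+.5)/5-.5])
for p in((345,422),(465,400),(490,498),(370,522)):
    print(least_squares(lambda q:proj('top',[q[0],q[1],.03])[0]-T(*p),[.4,.1]).x.round(3))
for p in((0,500),(300,500)): print('edge',least_squares(lambda q:proj('top',[q[0],q[1],0])[0]-T(*p),[.4,.1]).x.round(3))
print(get_obs()['wrist_force'])
E
python3 g.py f1 side 190 110 120 110 5
```

```text
[0.379 0.205]
[0.391 0.148]
[0.344 0.136]
[0.332 0.193]
edge [0.339 0.37 ]
edge [0.343 0.223]
[-0.35684102  0.01116973 -0.81165375]
9.85 [0.42547901 0.30545851 0.12919676] 0.029465747953584205 [-0.   0.2 -1.1]
```

View pics/f1.png

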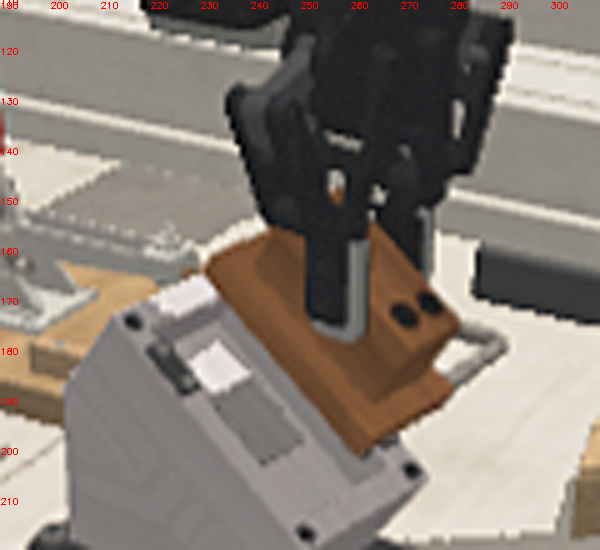

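The foot is held clear of the nest, still at the slope angle, with its drilled end towards the robot. Next I'll raise it and make the half turn. After that I'll swing it to the slope by pressing its underside on the nest's upper rear edge under a light grip.

Call:
servo_tool(
  moves=[
    [0,0,4,0],
    [1,0,8,0.12],
    [3,-0.5,10,0.24],
    [5,-1,10,0.36],
    [7,-1.2,10,0.48],
    [8.5,-1.5,10,0.6],
    [8.5,-1.5,10,0.72],
    [8.5,-1.5,10,0.84],
    [8.5,-1.5,10,0.96],
    [8.5,-1.5,10,1.08],
    [8.5,-1.5,10,1.2],
    [8.5,-1.5,10,1.32],
    [8.5,-1.5,10,1.44],
    [8.5,-1.5,10,1.56],
    [8.5,-1.5,10,1.68],
    [8.5,-1.5,10,1.8],
  ],
)

```text
time: 11.18
ee_pos: [0.5106, 0.2898, 0.2273]
tcp_rot: [180.0, -0.0, -87.1]
wrist_force: [-0.4, 0.5, -1.3]
opening: 0.0291
grasp_force: 40.8
```

Call:
servo_tool(
  moves=[
    [0,0,0,0.12],
    [0,0,0,0.24],
    [0,0,0,0.36],
    [0,0,0,0.48],
    [0,0,0,0.6],
    [0,0,0,0.72],
    [0,0,0,0.84],
    [0,0,0,0.96],
    [0,0,0,1.08],
    [0,0,0,1.2],
    [0,0,0,1.3416],
    [0,0,0,1.3416],
    [0,0,0,1.3416],
    [0,0,-4,1.3416],
    [0,0,-6.5,1.3416],
    [0,0,-6.5,1.3416],
  ],
  force=25,
)

```text
time: 12.52
ee_pos: [0.5086, 0.2887, 0.157]
tcp_rot: [179.7, 0.4, -10.8]
wrist_force: [-1.3, -1.0, -1.9]
opening: 0.0292
grasp_force: 40.6
```

Call:
servo_tool(
  moves=[
    [0,0,0,0],
    [-0.28,0.05,-0.41,0],
    [-0.56,0.1,-0.82,0],
    [-0.56,0.1,-0.82,0],
  ],
  claw=1,
  force=25,
)

```text
time: 12.85
ee_pos: [0.5055, 0.2914, 0.1563]
tcp_rot: [-179.9, -0.2, -10.6]
wrist_force: [0.4, 0.5, 1.1]
opening: 0.0296
grasp_force: 39.9
```

Call:
servo_tool(
  moves=[
    [-0.14,0.03,-0.2,0],
    [-0.28,0.05,-0.41,0],
    [-0.28,0.05,-0.41,0],
  ],
)

```text
time: 13.1
ee_pos: [0.504, 0.2921, 0.1552]
tcp_rot: [-179.7, -0.4, -10.6]
wrist_force: [0.8, -1.2, 18.0]
opening: 0.0293
grasp_force: 41.2
```

Call:
servo_tool(
  moves=[
    [-0.3,0.05,0,0],
    [-0.6,0.11,-0.05,0],
    [-0.9,0.16,-0.1,0],
    [-1.2,0.22,-0.2,0],
    [-1.6,0.29,-0.35,0],
    [-1.6,0.29,-0.35,0],
  ],
)

```text
time: 13.6
ee_pos: [0.4873, 0.2949, 0.1492]
tcp_rot: [-179.8, -0.2, -10.6]
wrist_force: [3.7, 0.4, 4.6]
opening: 0.0292
grasp_force: 40.0
```

Call:
servo_tool(
  moves=[
    [-0.35,0.06,-0.25,0],
    [-0.7,0.13,-0.5,0],
    [-1.05,0.19,-0.8,0],
    [-1.37,0.25,-1.1,0],
    [-1.37,0.25,-1.1,0],
  ],
)

```text
time: 14.02
ee_pos: [0.4731, 0.2975, 0.138]
tcp_rot: [-179.8, -0.2, -10.6]
wrist_force: [0.1, 0.7, 5.0]
opening: 0.0296
grasp_force: 40.9
```

Call:
servo_tool(
  moves=[
    [-0.3,0.05,-0.35,0],
    [-0.6,0.1,-0.75,0],
    [-0.8,0.14,-1.1,0],
    [-1,0.18,-1.45,0],
    [-1,0.18,-1.45,0],
  ],
)

```text
time: 14.43
ee_pos: [0.463, 0.2993, 0.1232]
tcp_rot: [-179.9, -0.1, -10.6]
wrist_force: [0.3, 1.7, 5.1]
opening: 0.0291
grasp_force: 42.5
```

Call:
servo_tool(
  moves=[
    [-0.2,0.03,-0.4,0],
    [-0.35,0.06,-0.8,0],
    [-0.45,0.08,-1.2,0],
    [-0.5,0.09,-1.6,0],
    [-0.5,0.09,-1.6,0],
  ],
)

```text
time: 14.85
ee_pos: [0.4577, 0.3004, 0.107]
tcp_rot: [-179.9, -0.1, -10.6]
wrist_force: [-2.3, 2.3, 5.6]
opening: 0.0294
grasp_force: 45.8
```

```bash
python3 g.py f2 side 190 110 120 110 5
```

```text
14.9 [0.45768006 0.30030933 0.10709244] 0.029102962384535833 [-1.2  2.7  3.5]
```

Call:
servo_tool(
  moves=[
    [0.05,0,-0.2,0],
    [0.1,-0.02,-0.4,0],
    [0.1,-0.02,-0.4,0],
  ],
)

```text
time: 15.15
ee_pos: [0.4575, 0.3001, 0.1032]
tcp_rot: [-179.9, 0.1, -10.5]
wrist_force: [-10.2, 2.4, 9.7]
opening: 0.0286
grasp_force: 48.0
```

```bash
cat > th.py <<'E'
import sys;from h import *
# fit foot pose (nest-plane X,Z of foot origin in fixture frame, tilt) to brown mask of side+top pictures
o=get_obs();e=o['ee_pos'];F=np.array([.4809,.2948,0]);A=Rz(-10.4)
pts=np.array([[sx*a,sy*b,z] for a,b,z in((45,25,0),(45,25,14),(35,15,14),(35,15,48)) for sx in(-1,1) for sy in(-1,1)])/1e3
img={n:camera(n) for n in('side','top')}
def brown(a):
    h=cv2.cvtColor(a,cv2.COLOR_RGB2HSV);return ((h[...,0]<16)&(h[...,1]>110)&(h[...,2]>40)).astype(np.uint8)
M={n:brown(a) for n,a in img.items()}
def hull(n,v):
    th=np.radians(v[2]);R=np.array([[np.cos(th),0,-np.sin(th)],[0,1,0],[np.sin(th),0,np.cos(th)]])
    P=(A@((R@pts.T).T+[v[0],v[3] if len(v)>3 else 0,v[1]]).T).T+F
    q=proj(n,P);m=np.zeros((384,512),np.uint8);full=np.zeros((384*4,512*4),np.uint8)
    cv2.fillConvexPoly(full,cv2.convexHull(((q+.5)*4).astype(np.int32)),1)
    return full.reshape(384,4,512,4).mean((1,3))
g0=A.T@(e-F);g0[2]+=.019
best=[]
x0=np.array([g0[0],g0[2]])
occ={}
for n,a in img.items():
    g=a.max(2)<70;occ[n]=cv2.dilate(g.astype(np.uint8),np.ones((3,3)))
def cost(v):
    c=0
    for n in(('side','top') if len(sys.argv)<2 else sys.argv[1:]):
        h=hull(n,v);b=M[n].copy();y,x=np.where(h>0)
        if len(y)==0: return 1e6
        w=np.zeros_like(b);w[max(y.min()-8,0):y.max()+8,max(x.min()-8,0):x.max()+8]=1
        c+=((h-b)**2*w*np.where((occ[n]>0)&(b==0),0,1)).sum()
    return c
for th in range(-50,61,5):
  for dx in(-.01,0,.01):
    t=np.radians(th);w=.041;u=0
    best.append((cost([x0[0]+w*np.sin(t)+dx*np.cos(t),x0[1]-w*np.cos(t)+dx*np.sin(t),th]),th,dx))
best.sort();print(best[:4])
from scipy.optimize import minimize
th,dx=best[0][1:];t=np.radians(th);w=.041
s=[x0[0]+w*np.sin(t)+dx*np.cos(t),x0[1]-w*np.cos(t)+dx*np.sin(t),th]
r=minimize(cost,s,method='Nelder-Mead',options=dict(initial_simplex=[s,[s[0]+.006,s[1],s[2]],[s[0],s[1]+.006,s[2]],[s[0],s[1],s[2]+8]],xatol=1e-4,fatol=.1))
v=r.x;n=N.T@np.array([v[0],0,v[1]-.063])*1e3
print('tilt',v[2].round(1),'origin in nest x,z mm',n[[0,2]].round(1),'cost',round(r.fun,1),'ee',e.round(4),o['wrist_force'].round(1),o['time'])
E
python3 th.py side
```

```text
[(np.float64(175.62109375), 25, 0.01), (np.float64(192.1640625), 40, 0), (np.float64(204.67578125), 30, 0.01), (np.float64(206.6328125), 45, 0)]
tilt 34.3 origin in nest x,z mm [18.3 25.2] cost 153.3 ee [0.4575 0.3001 0.1032] [-10.2   2.4   9.7] 15.15
```

Call:
servo_tool(
  moves=[
    [-0.15,0.02,0.3,0],
    [-0.45,0.08,0.1,0],
    [-0.85,0.15,-0.2,0],
    [-1.3,0.23,-0.5,0],
    [-1.3,0.23,-0.5,0],
  ],
)

```text
time: 15.67
ee_pos: [0.4442, 0.3014, 0.0954]
tcp_rot: [179.9, 0.1, -10.6]
wrist_force: [-0.1, -0.4, -1.0]
opening: 0.0291
grasp_force: 46.5
```

```bash
python3 th.py side; python3 th.py
```

```text
[(np.float64(192.953125), 25, 0.01), (np.float64(220.00390625), 40, 0), (np.float64(223.734375), 20, 0.01), (np.float64(228.91015625), 30, 0.01)]
tilt 33.6 origin in nest x,z mm [ 2.3 27.2] cost 153.0 ee [0.4442 0.3014 0.0954] [-0.1 -0.4 -1. ] 15.6667
[(np.float64(1049.84765625), 25, 0.01), (np.float64(1050.296875), 40, 0), (np.float64(1060.51953125), 20, 0.01), (np.float64(1071.921875), 45, 0)]
tilt 33.1 origin in nest x,z mm [ 3.4 27.3] cost 997.1 ee [0.4451 0.3014 0.0961] [-0.8  0.1 -1.5] 15.7667
```

```bash
sed -e "s#img={n:camera(n) for n in('side','top')}#img={n:cv2.imread('pics/'+f)[:,:,::-1].copy() for n,f in(('side','k3_raw.png'),('top','t1_raw.png'))}#" -e "s#^e=.*##;s#e=o\['ee_pos'\]#e=np.array([.4541,.3001,.0884])#" th.py > th0.py; python3 th0.py side|tail -1
sed "s#k3_raw#f1_raw#;s#\.4541,\.3001,\.0884#.4252,.3055,.1302#" th0.py>th1.py; python3 th1.py side|tail -1
```

```text
tilt 40.9 origin in nest x,z mm [ 0.8 21.1] cost 194.8 ee [0.4541 0.3001 0.0884] [-0.5  0.8 -1.6] 15.8667
tilt 35.1 origin in nest x,z mm [ 0.4 62.8] cost 157.3 ee [0.4252 0.3055 0.1302] [-0.5  0.8 -1.6] 15.8667
```

Call:
servo_tool(
  moves=[
    [-0.15,0.06,-0.1,0],
    [-0.15,0.06,-0.1,0],
    [-0.04,0.04,-0.26,0],
    [0.07,0.02,-0.43,0],
    [0.19,0,-0.6,0],
    [0.19,0,-0.6,0],
  ],
)

```text
time: 16.37
ee_pos: [0.4474, 0.3012, 0.0902]
tcp_rot: [180.0, 0.0, -10.6]
wrist_force: [-0.6, -3.5, 0.4]
opening: 0.0297
grasp_force: 46.7
```

```bash
python3 th.py side
```

```text
[(np.float64(163.73828125), 25, 0.01), (np.float64(190.0234375), 40, 0), (np.float64(196.15234375), 30, 0.01), (np.float64(203.24609375), 20, 0.01)]
tilt 32.7 origin in nest x,z mm [ 1.9 22.3] cost 135.6 ee [0.4474 0.3012 0.0902] [-0.6 -3.5  0.4] 16.3667
```

Call:
servo_tool(
  moves=[
    [0.05,-0.11,-0.1,0],
    [0.11,-0.12,-0.16,0],
    [0.17,-0.13,-0.25,0],
    [0.23,-0.14,-0.33,0],
    [0.23,-0.14,-0.33,0],
  ],
)

```text
time: 16.88
ee_pos: [0.4498, 0.3001, 0.0872]
tcp_rot: [-180.0, -0.0, -10.6]
wrist_force: [-2.8, -2.6, 3.2]
opening: 0.0296
grasp_force: 47.2
```

```bash
python3 th.py side
```

```text
[(np.float64(202.21484375), 25, 0.01), (np.float64(222.76953125), 40, 0), (np.float64(231.26953125), 30, 0.01), (np.float64(234.44921875), 45, 0)]
tilt 31.1 origin in nest x,z mm [ 1.2 20.2] cost 143.2 ee [0.4498 0.3001 0.0872] [-2.8 -2.6  3.2] 16.8833
```

Call:
servo_tool(
  moves=[
    [0,0,0,0],
    [0,0,0,0],
    [0,0,0,0],
    [0,0,0,0],
    [0,0,3,0],
    [0,0,6,0],
    [0,0,6,0],
  ],
  claw=0.35,
)

```text
time: 17.57
ee_pos: [0.4513, 0.3013, 0.1528]
tcp_rot: [-179.7, -0.3, -10.6]
wrist_force: [1.3, 0.2, 0.7]
opening: 0.0557
grasp_force: 0.0
```

Call:
servo_tool(
  moves=[
    [-1.2,0.25,7,0],
    [-2.4,0.5,7,0],
    [-2.4,0.5,7,0],
    [-2.4,0.5,7,0],
  ],
  claw=1,
)

```text
time: 17.9
ee_pos: [0.426, 0.306, 0.2192]
tcp_rot: [-179.8, -0.2, -10.5]
wrist_force: [-0.4, 0.1, -1.4]
opening: 0.0075
grasp_force: 0.0
```

```bash
python3 g.py f3 side 190 110 120 110 5
```

```text
17.95 [0.4259162  0.30553908 0.21748014] 0.001064981245261147 [ 0.1  0.1 -0.2]
```

View pics/f3.png

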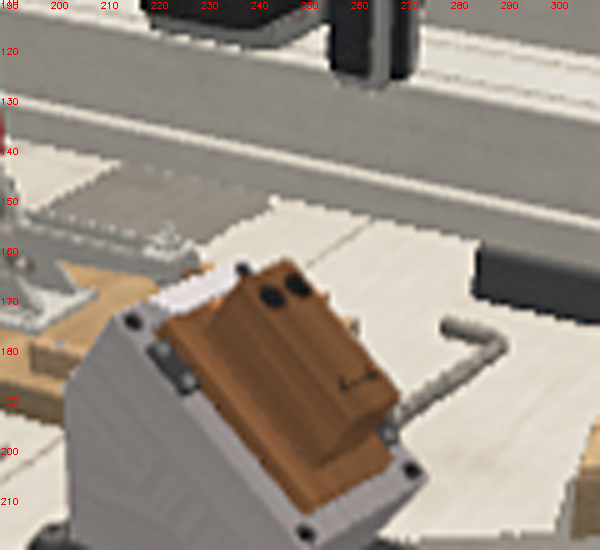

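The foot sits in the pocket with its drilled end up the slope, holes at (272,297), resting on the claws. Now I'll press it home.

Call:
servo_tool(
  moves=[
    [0,0,-4,0],
    [0,0,-7,0],
    [0,0,-8.3,0],
    [0,0,-8.3,0],
    [0.28,-0.05,-8.71,0],
    [0.56,-0.1,-9.12,0],
    [0.56,-0.1,-9.12,0],
  ],
)

```text
time: 18.53
ee_pos: [0.4322, 0.3043, 0.1266]
tcp_rot: [-180.0, -0.1, -10.6]
wrist_force: [-0.0, -0.2, 0.4]
opening: -0.0001
grasp_force: 0.0
```

Call:
servo_tool(
  moves=[
    [0.2,-0.03,-0.29,0],
    [0.4,-0.07,-0.57,0],
    [0.4,-0.07,-0.57,0],
  ],
)

```text
time: 18.78
ee_pos: [0.4356, 0.3034, 0.1202]
tcp_rot: [-180.0, -0.0, -10.6]
wrist_force: [-0.2, -0.3, -0.7]
opening: 0.0002
grasp_force: 0.0
```

Call:
servo_tool(
  moves=[
    [0.2,-0.03,-0.29,0],
    [0.4,-0.07,-0.57,0],
    [0.4,-0.07,-0.57,0],
  ],
)

```text
time: 19.03
ee_pos: [0.4393, 0.3027, 0.1142]
tcp_rot: [180.0, 0.0, -10.6]
wrist_force: [-0.1, 0.5, 0.6]
opening: 0.0
grasp_force: 0.0
```

Call:
servo_tool(
  moves=[
    [0.11,-0.02,-0.16,0],
    [0.23,-0.04,-0.33,0],
    [0.23,-0.04,-0.33,0],
  ],
)

```text
time: 19.28
ee_pos: [0.4419, 0.3024, 0.1112]
tcp_rot: [-180.0, -0.0, -10.6]
wrist_force: [-0.1, 0.8, 0.4]
opening: -0.0001
grasp_force: 0.3
```

Call:
servo_tool(
  moves=[
    [0.11,-0.02,-0.16,0],
    [0.23,-0.04,-0.33,0],
    [0.23,-0.04,-0.33,0],
  ],
)

```text
time: 19.53
ee_pos: [0.4438, 0.3021, 0.108]
tcp_rot: [-180.0, 0.0, -10.6]
wrist_force: [-2.0, 0.2, 4.1]
opening: -0.0005
grasp_force: 2.4
```

Call:
servo_tool(
  moves=[
    [0.11,-0.02,-0.16,0],
    [0.17,-0.03,-0.25,0],
    [0.17,-0.03,-0.25,0],
  ],
)

```text
time: 19.78
ee_pos: [0.4454, 0.3018, 0.1057]
tcp_rot: [-180.0, 0.0, -10.6]
wrist_force: [-3.5, 1.0, 4.8]
opening: 0.0001
grasp_force: 3.0
```

Call:
servo_tool(
  moves=[
    [0.11,-0.02,-0.16,0],
    [0.17,-0.03,-0.25,0],
    [0.17,-0.03,-0.25,0],
  ],
)

```text
time: 20.03
ee_pos: [0.4471, 0.3016, 0.1033]
tcp_rot: [-180.0, 0.0, -10.6]
wrist_force: [-4.5, 1.9, 5.4]
opening: -0.0002
grasp_force: 3.3
```

Call:
servo_tool(
  moves=[
    [0.11,-0.02,-0.16,0],
    [0.17,-0.03,-0.25,0],
    [0.17,-0.03,-0.25,0],
  ],
)

```text
time: 20.28
ee_pos: [0.4477, 0.3011, 0.1013]
tcp_rot: [-180.0, 0.1, -10.6]
wrist_force: [-9.7, -1.2, 11.6]
opening: -0.0001
grasp_force: 7.7
```

Call:
servo_tool(
  moves=[
    [0.11,-0.02,-0.16,0],
    [0.17,-0.03,-0.25,0],
    [0.17,-0.03,-0.25,0],
  ],
)

```text
time: 20.53
ee_pos: [0.4479, 0.3012, 0.101]
tcp_rot: [-179.9, 0.2, -10.5]
wrist_force: [-25.3, -3.0, 31.1]
opening: -0.0003
grasp_force: 19.8
```

Call:
servo_tool(
  moves=[
    [-0.3,0.05,0.41,0],
    [-0.6,0.1,0.82,0],
    [-1.5,0.3,2.5,0],
    [-2.5,0.5,6,0],
    [-3.5,0.5,10,0],
    [-4,0.5,14,0],
    [-4,0.5,14,0],
  ],
)

```text
time: 21.12
ee_pos: [0.4114, 0.3067, 0.2458]
tcp_rot: [-179.6, -0.4, -10.6]
wrist_force: [1.3, 0.5, 1.0]
opening: 0.0
grasp_force: 0.0
```

Run:
```python
from h import *
a=camera('side');t=camera('top');cv2.imwrite('pics/end_side.png',a[:,:,::-1]);cv2.imwrite('pics/end_top.png',t[:,:,::-1])
b=cv2.imread('pics/side0.png')[:,:,::-1];k=cv2.imread('pics/f3_raw.png')[:,:,::-1]
def brown(a):
    h=cv2.cvtColor(np.ascontiguousarray(a),cv2.COLOR_RGB2HSV);m=((h[...,0]<16)&(h[...,1]>110)&(h[...,2]>40));w=np.zeros_like(m);w[155:225,205:275]=1;return m&w
B,A,K=brown(b),brown(a),brown(k)
n,l,s,_=cv2.connectedComponentsWithStats(A.astype(np.uint8));n2,l2,s2,_=cv2.connectedComponentsWithStats(B.astype(np.uint8))
print('brown now/start/raised',A.sum(),B.sum(),K.sum(),'xor start',(A^B).sum(),'xor raised',(A^K).sum())
for nm,i in(('now',a),('start',b)):
    d=(i.max(2)<45)
    print(nm,[ (c.round(1).tolist(),int(q[4])) for c,q in zip(*(lambda r:(r[3][1:],r[2][1:]))(cv2.connectedComponentsWithStats(d[160:205,225:268].astype(np.uint8)))) if q[4]>5])
print(get_obs()['time'])
```

```text
brown now/start/raised 979 991 1276 xor start 94 xor raised 331
now [([20.6, 11.8], 12), ([15.5, 14.0], 10)]
start [([35.0, 29.0], 7), ([30.2, 31.8], 10)]
21.2167
```

```bash
python3 -c "
from workcell import *
print(job_done())"
```

```text
the job is handed in; nothing more can be done
None
```

The job is handed in at about 21 s: the foot is turned and pressed home with its drilled end uppermost, its outline matches the held-down start, and the key is back on the table; no verdict came back.

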